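Roll a shaft into the vee block and clamp it

ROBOT

A 7-joint arm with a two-finger parallel gripper is mounted at the origin on the work surface. World frame = base frame: x ahead of the robot, y to its left, z up, the work surface at z = 0. Lengths are in m, angles in rad, forces in N, time in s.
With the tool pointing down it reaches from about 0.4 to 0.85 m from the base axis. Payload 4.5 kg.
Tool frame: the origin (TCP) lies on the centre line of the jaws, within the pads' length; the fingertips stand 11 mm ahead of it and the grasp point (between the pads) lies 8 mm behind it; z points along the fingers, y is the line along which they close (so a half turn about z gives the same grasp; the last joint's range is limited). The gripper opens to 88 mm and grips with 3 to 60 N. Pads are 18 mm wide; open, the fingers measure 123 mm over their backs; the gripper's body (75 mm by 187 mm) begins 45 mm behind the grasp point.
Start: joints at [1.144, 0.689, -0.195, 1.565, 0.157, 0.902, -0.215], TCP at [0.278, -0.56, 0.25] pointing down, gripper open.
Joint ranges: [-3.01, 3.01], [-0.46, 2.08], [-1.47, 1.51], [0.13, 2.56], [-1, 4.14], [0.04, 2.09], [-2.66, 2.66]. Speed limits (rad/s): [2.57, 2.57, 3.14, 3.14, 3.14, 3.14, 3.14].

INTERFACE

Orientations are given as a unit quaternion [x, y, z, w].
In Python, from plant import * gives the robot as it stands. The module is installed in compiled form; this text tells all that it offers.
- The arm moves only by the tool send_rows, never from a script. Its argument "motion" is a list of rows, each an object of numbers: "x", "y", "z": the shift along the tool's x, y, z in cm; "rx", "ry", "rz": the turn, a rotation vector about the tool's x, y, z in rad; "jaw": the finger opening in cm, from 0 to 8.81. In form: [{"x": .., "y": .., "z": .., "rx": .., "ry": .., "rz": .., "jaw": ..}, ...]. A call has exactly 5 rows; each row shifts and turns the commanded pose from where the row before left it, along the tool's axes as they then stand; what a row does not reach is not made up. A row lasts 1/10 s, in which the tool goes at most 50 mm and 8.59 degrees, less where a joint would pass 70% of its speed; a pose out of reach is approached as far as the arm can. A call is refused whole if a number of a shift passes 5 or a number of a turn 0.15, either way. A call with a gripper value outside its range is refused whole. The fingers move at their own pace and stop on an object; "grip_force" is the grip in N (left out, the last holds). Time passes only in rows, so rows that do not move let the fingers close, or fill a call up. It gives the time, the measured TCP pose, the force, the opening and the grip force at its end, in the units of the state.
- get_state(): the state, without advancing time (a new reading comes with each control period).
- snapshot(name): name is "scene" or "top"; returns a dict with "img" (384x512x3 uint8, red, green, blue), "vertical_fov" (degrees; the focal length in pixels is half the picture's height over the tangent of half this angle, whatever the lens; pixels are square), "cx", "cy" (the principal point, pixels), "extrinsics" (4x4, takes a point from camera to world coordinates). Camera axes: x right, y up, looking along -z (the intrinsics and any distortion apply to the point x, -y, -z); pixel columns grow to the right and rows downward; lengths in m; the calibration is good to about 2 mm. A picture is of the moment at which its call begins. There is no depth.
- finish_job(): hands the job in; it is judged then, once.
The state is a dict: "clock": time; "q": joint angles; "qd": joint speeds; "joint_torque": joint torques, N m; "tool_pos": TCP position; "eef_rot": TCP orientation; "contact_force": force on the tool from outside, world axes, zero at the start; "moment": the same for the moment, N m; "opening": opening from 0.0 (shut) to 1.0 (fully open); "finger_force": force on a finger pad.
Only numpy, scipy, OpenCV 4.12 (cv2) and the standard library are available. Lean on these libraries where they do the work, as an engineer would, in place of code of your own. Each camera call takes 0.05 s, during which the arm holds its last target. There are 200 camera calls.

TASK

Roll the steel shaft along the loading ledge into the vee of the clamping fixture without lifting it off the fixture, and let go so that it settles in the vee by itself. Then clamp it: push the toggle clamp's raised handle over and fully down until it locks, and leave it locked. Leave the tub, the hammer, the file and the brush where they are.

Things in the scene. Friction and masses are not known exactly. Their poses are not given: they have to be found in the camera images.
- fixture: Steel fixture bolted to the bench. Origin on the bench under the vee's axis, mid-length. x across the vee, from ledge to clamp; y along the vee; z up. Base plate 240x130x12 mm (x -106 to 134). Vee block 60 mm (x) by 100 mm (y), top 57 mm above the bench; 90 degree vee, 34 mm wide at the mouth, 17 mm deep. Toggle clamp on a riser at x 42 to 116, working in the plane y = 0.
- vee (a point): Where the shaft's axis lies when seated, at the block's mid-length: above the fixture's origin, 59.8 mm above the bench, 2.8 mm above the block's top; axes as the fixture's. A seated shaft reads up to 1 mm lower.
- ledge (a point): Middle of the level loading ledge's top, at fixture x = -66 mm, 57 mm above the bench, flush with the vee block's top, which it meets at x = -30; 120 mm long in y. Its outer edge has a stop lip, x -102 to -106, standing 5 mm above the ledge. Axes as the fixture's. Nothing stands beside the ledge.
- shaft: Turned steel shaft 180 mm long, 0.62 to 0.88 kg: body 28 mm diameter, 130 mm long; an 18 mm journal 25 mm long at each end. Origin on the axis, mid-length; y along the axis. Starts on the ledge, axis 71 mm above the bench, fixture x -82 to -50, roughly parallel to the vee. Rolls easily, stays where left; drops in and centres once its axis passes the vee's edge, fixture x = -17.
- clamp_arm (a joint): Hinge of the clamp's holding arm: 0 = raised (at the start), about 1.26 rad = down over the vee, locked on the shaft. A link makes it follow the handle. Raised, it leans 15 degrees from upright towards the vee: its end is at fixture x 42 to 58 mm, top 183 mm above the bench, within 10 mm of the plane y = 0.
- clamp_tip: Sprung rubber tip, 17 mm diameter, on the end of the clamp's arm; presses on top of the shaft's middle when the clamp is shut (about 7 N). Origin: centre of its free face. Raised, that face is at about fixture x = 17 mm, 156 mm above the bench.
- handle_grip (a point): Point on the axis of the clamp handle's round black grip, 18 mm diameter, which runs 49 mm towards the pivot and 37 mm to the free end from here. x points to the free end, z is normal to the handle on the side to push against, y as the fixture's. Starts at fixture x = 100, z = 178 mm, handle 70 degrees above level, leaning away from the vee. A light push (under 10 N) moves it; let go, it soon stops and stays.
- handle_down (a point): Fixed point where handle_grip is when the clamp is locked: fixture x = 181, z = 72 mm, handle at its stop sloping about 16 degrees down. The grip gets there from its start by an arc of about 83 mm radius round x = 100, z = 91 mm, via (x, z) = (134, 165), (161, 147), (178, 126), (184, 100). Over the last 7 mm of height it passes over centre and then locks by itself.
- tub: Bystander: pale open plastic tub 190 x 260 x 85 mm with wood offcuts, to the robot's right. Origin under its centre. Leave alone.
- hammer: Bystander: hammer about 300 mm long, lying on the bench to the right of the fixture. Leave alone.
- file: Bystander: flat file, 305 mm long with its wooden handle, lying beyond the fixture. Origin at bench level, 145 mm from the handle's end. Leave alone.
- brush: Bystander: wooden bench brush 270 mm long, to the robot's left. Origin at bench level under its middle. Leave alone.
Mind the look-alikes: they are no part of the job. There is more than one size of the shaft; the job needs the largest.

How it is judged:
By the outcome, as a careful person would: the job done as asked, in the order asked, and still so for the second after the job is handed in, with the robot touching nothing.
It also fails if it takes over 48 s, if anything falls off the work surface, if the arm or the gripper's body presses on something with over 40 N, if the wrist force passes 120 N, or if a joint passes its speed limit or range.

## Working session

There is one attempt and no reset: what is moved stays moved. The work goes in short steps, Python scripts to look and compute and a tool call to move; the robot and the scene stay as the last step left them, time stands still between calls to the robot, and variables do not carry over. Pictures are saved under pics/ and viewed, at most 10 in all, crops included, and the job is handed in when it is done.

Besides the shell and the picture viewer there is one more tool, called after ">>>" as name([rows], argument=value, ...), one row to a line, values as JSON. send_rows: Moves the arm, as the interface text tells. Its arguments: {"type":"object","properties":{"motion":{"type":"array"},"grip_force":{"type":"number"}},"required":["motion"]}

```bash
mkdir -p pics; python3 - <<'E'
from plant import *
import cv2,numpy as np,json
for n in("scene","top"):
    s=snapshot(n); cv2.imwrite(f"pics/{n}0.png",cv2.resize(s["img"][:,:,::-1],(800,600),interpolation=cv2.INTER_CUBIC))
    cv2.imwrite(f"raw_{n}.png",s["img"][:,:,::-1])
    print(n,{k:(np.round(v,4).tolist() if k!="img" else 0) for k,v in s.items()})
print(get_state())
E
```

```text
scene {'img': 0, 'vertical_fov': 51.1055, 'cx': 255.2648, 'cy': 191.6873, 'extrinsics': [[0.8017, -0.4513, 0.3918, 1.2453], [0.5977, 0.6063, -0.5246, -0.8782], [-0.0008, 0.6548, 0.7558, 1.3817], [0.0, 0.0, 0.0, 1.0]]}
top {'img': 0, 'vertical_fov': 43.4547, 'cx': 249.5309, 'cy': 190.8419, 'extrinsics': [[0.0702, 0.9744, -0.2137, 0.2117], [-0.9975, 0.0685, -0.0149, -0.0038], [0.0001, 0.2142, 0.9768, 1.8246], [0.0, 0.0, 0.0, 1.0]]}
{'clock': 0.1, 'q': array([ 1.14383065,  0.68990098, -0.19455633,  1.56621682,  0.15728453,
        0.90245993, -0.21511719]), 'qd': array([-0.00113353, -0.00224947, -0.00100467, -0.00217279,  0.00163364,
        0.00148227, -0.00045275]), 'joint_torque': array([-3.05133144e-03, -5.28506792e+01, -1.27111696e+00, -1.53839046e+01,
       -5.24611725e-02,  2.05822762e-03,  2.91222943e-05]), 'tool_pos': array([ 0.27764721, -0.55935382,  0.24899676]), 'eef_rot': array([ 9.73570213e-01,  2.28386523e-01, -2.18367880e-04, -7.66841557e-04]), 'contact_force': array([-0.91632901,  0.26411831,  0.18694231]), 'moment': array([ 0.04966072, -0.02966587,  0.03982726]), 'finger_force': 0.0, 'opening': 0.9974777664756636}
```

View pics/scene0.png

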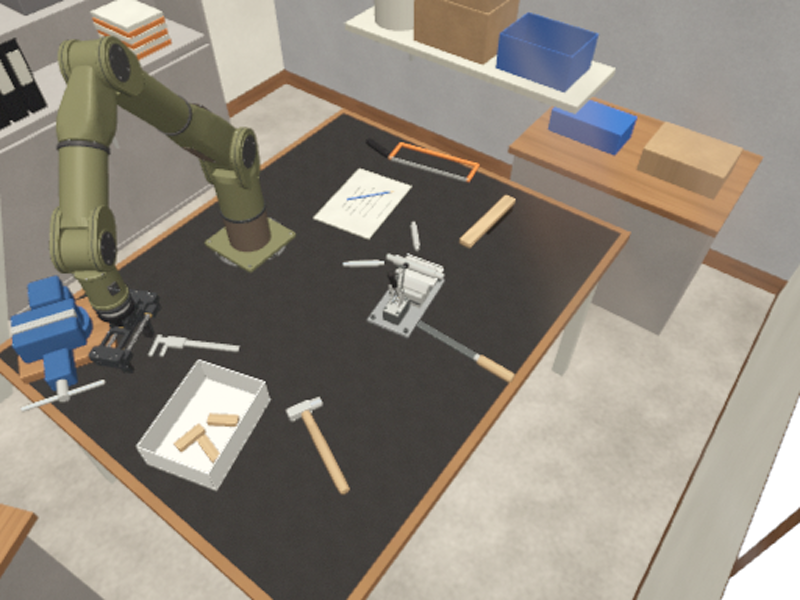

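View pics/top0.png

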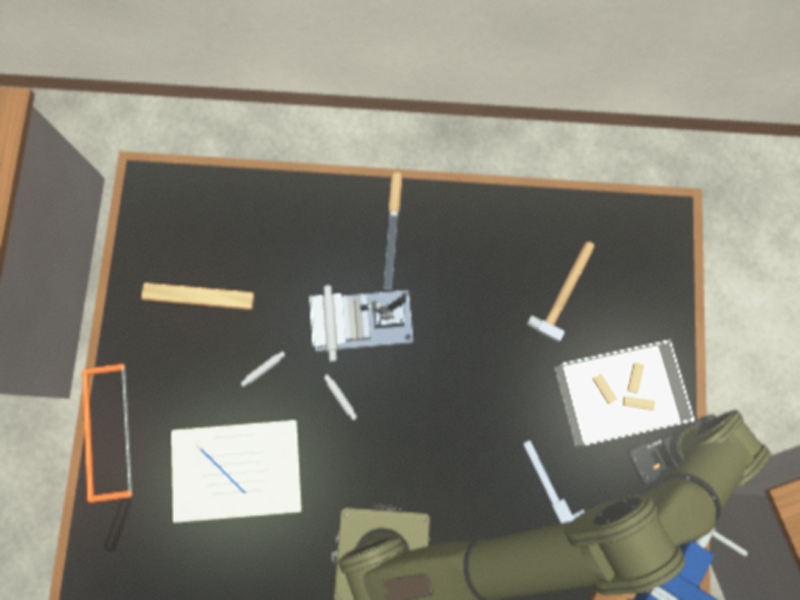

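```bash
python3 - <<'E'
import cv2
a=cv2.imread("raw_top.png")[175:235,190:270]
b=cv2.imread("raw_scene.png")[150:220,225:295]
cv2.imwrite("pics/ct.png",cv2.resize(a,None,fx=10,fy=10,interpolation=cv2.INTER_CUBIC))
cv2.imwrite("pics/cs.png",cv2.resize(b,None,fx=8.5,fy=8.5,interpolation=cv2.INTER_CUBIC))
E
```

```text
(no output)
```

View pics/ct.png

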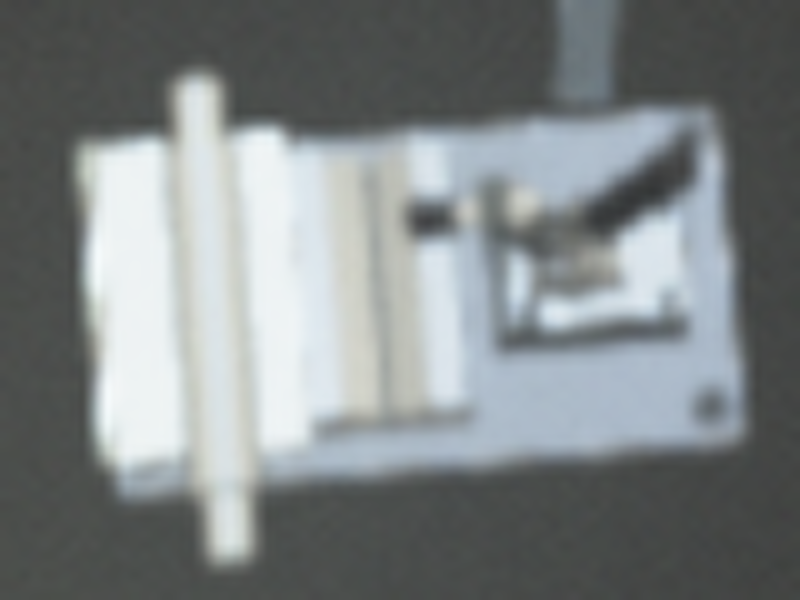

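View pics/cs.png

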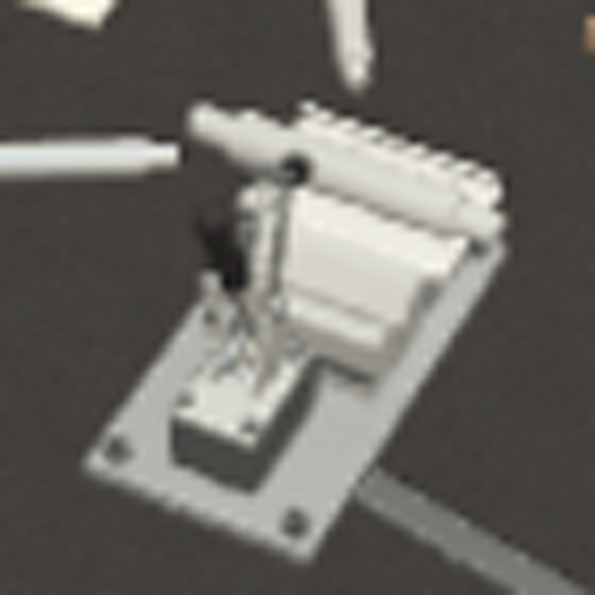

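```bash
cat > h.py <<'E'
from plant import *
import numpy as np
from scipy.optimize import least_squares
from scipy.spatial.transform import Rotation as R
CAM={"top":(43.4547,249.5309,190.8419,[[0.0702,0.9744,-0.2137,0.2117],[-0.9975,0.0685,-0.0149,-0.0038],[0.0001,0.2142,0.9768,1.8246]]),
"scene":(51.1055,255.2648,191.6873,[[0.8017,-0.4513,0.3918,1.2453],[0.5977,0.6063,-0.5246,-0.8782],[-0.0008,0.6548,0.7558,1.3817]])}
def proj(c,P):
    f,cx,cy,E=CAM[c];E=np.array(E);f=192/np.tan(np.radians(f/2))
    p=E[:,:3].T@(np.asarray(P)-E[:,3]);return np.array([cx+f*p[0]/-p[2],cy-f*p[1]/-p[2]])
def ray(c,uv,z):
    f,cx,cy,E=CAM[c];E=np.array(E);f=192/np.tan(np.radians(f/2))
    d=E[:,:3]@np.array([(uv[0]-cx)/f,-(uv[1]-cy)/f,-1]);return E[:,3]+d*(z-E[2,3])/d[2]
def fx(p,P):
    c,s=np.cos(p[2]),np.sin(p[2]);return np.array([p[0]+c*P[0]-s*P[1],p[1]+s*P[0]+c*P[1],P[2]])
def un(c,u):
    k,o=((10,(190,175)) if c=="top" else (8.5,(225,150)));return (np.array(u)+.5)/k-.5+np.array(o)
E
python3 - <<'E'
from h import *
F=[("top",(134,65,12),(715,107)),("top",(134,-65,12),(745,440)),("top",(-106,-65,12),(120,497)),("top",(-106,60,62),(78,140)),("top",(-106,-60,62),(105,467)),
("top",(0,50,40),(370,165)),("top",(0,-50,40),(382,415)),("top",(-17,50,57),(328,160)),("top",(-17,-50,57),(345,415)),
("scene",(134,65,12),(310,560)),("scene",(134,-65,12),(90,462)),("scene",(-106,-60,62),(310,103)),("scene",(-106,60,62),(500,183))]
def r(p): return np.concatenate([proj(c,fx(p,np.array(P)/1e3))-un(c,u) for c,P,u in F])
s=least_squares(r,[.6,.05,-1.6],loss="soft_l1",f_scale=.5)
print(s.x,np.round(r(s.x).reshape(-1,2),2).tolist())
p=s.x
c,sn=np.cos(p[2]),np.sin(p[2]);Rm=np.array([[c,-sn],[sn,c]])
for cc,u,z in[("top",(197,76),.071),("top",(231,555),.071),("scene",(197,122),.071),("scene",(500,222),.071)]:
    w=ray(cc,un(cc,u),z);print(cc,w,(Rm.T@(w[:2]-p[:2])*1e3).round(1))
for P in[(100,0,178),(17,0,156)]:
    for cc,o,k in(("top",(190,175),10),("scene",(225,150),8.5)):print(P,cc,(proj(cc,fx(p,np.array(P)/1e3))-o)*k)
E
```

```text
[ 0.54772519  0.10301535 -1.41032693] [[-0.01, 0.02], [0.25, -0.12], [-0.21, -0.18], [0.39, 0.63], [-0.13, -0.5], [-0.13, -0.5], [0.8, 0.45], [-0.65, -0.58], [-0.26, 0.11], [-0.16, -0.56], [-0.64, 0.14], [-0.59, 0.39], [0.53, -0.43]]
top [0.61796998 0.17559094 0.071     ] [-60.4  80.9]
top [0.43928191 0.14732193 0.071     ] [ -61.1 -100. ]
scene [0.43720754 0.14625148 0.071     ] [ -60.3 -102.2]
scene [0.6100917  0.18261258 0.071     ] [-68.6  74.3]
(100, 0, 178) top [642.42700528 184.61556863]
(100, 0, 178) scene [219.77480874 240.92872145]
(17, 0, 156) top [408.09864132 218.31055771]
(17, 0, 156) scene [298.01152333 162.62419476]
```

```bash
cat >> h.py <<'E'
FX=np.array([0.54772519,0.10301535,-1.41032693])
def rows(x,y,z,N,Rt=None,show=True):
    """constant tool-frame row (cm, rad) that leads in N rows to fixture-frame pose (mm); Rt: tool rotation in fixture frame"""
    s=get_state();R0=R.from_quat(s["eef_rot"]);Rt=Rt if Rt is not None else DOWN
    Rw=R.from_euler("z",FX[2])*Rt
    w=(R0.inv()*Rw).as_rotvec()/N
    M=sum(R.from_rotvec(w*k).as_matrix() for k in range(N))
    d=np.linalg.solve(M,R0.inv().apply(fx(FX,np.array([x,y,z])/1e3)-s["tool_pos"]))*100
    print(s["clock"],"x y z",d.round(3),"r",w.round(4),"open",round(s["opening"]*88.1,1),"F",s["contact_force"].round(1))
def where():
    s=get_state();c,n=np.cos(FX[2]),np.sin(FX[2]);T=np.array([[c,n],[-n,c]])
    print(s["clock"],"fix xy",(T@(s["tool_pos"][:2]-FX[:2])*1e3).round(1),"z",s["tool_pos"][2].round(4),"F",s["contact_force"].round(1),"axes in fixture\n",(R.from_euler("z",-FX[2])*R.from_quat(s["eef_rot"])).as_matrix().round(3))
DOWN=R.from_matrix(np.array([[-1,0,0],[0,1,0],[0,0,-1.]]))  # tool x=-fx, y=fy, z down
E
python3 - <<'E'
from h import *
where();rows(-93,-5,300,25)
E
```

```text
0.1 fix xy [ 610.7 -372.4] z 0.249 F [-0.9  0.3  0.2] axes in fixture
 [[-0.296  0.955 -0.001]
 [ 0.955  0.296 -0.001]
 [-0.    -0.002 -1.   ]]
0.1 x y z [ 3.345 -0.607 -0.203] r [-0.0001 -0.     -0.0508] open 87.9 F [-0.9  0.3  0.2]
```

>>> send_rows([
  {"x": 3.34, "y": -0.6, "z": -0.5, "rx": 0, "ry": 0, "rz": -0.051, "jaw": 4},
  {"x": 3.34, "y": -0.6, "z": -0.5, "rx": 0, "ry": 0, "rz": -0.051, "jaw": 4},
  {"x": 3.34, "y": -0.6, "z": -0.5, "rx": 0, "ry": 0, "rz": -0.051, "jaw": 4},
  {"x": 3.34, "y": -0.6, "z": -0.5, "rx": 0, "ry": 0, "rz": -0.051, "jaw": 4},
  {"x": 3.34, "y": -0.6, "z": -0.5, "rx": 0, "ry": 0, "rz": -0.051, "jaw": 4},
])

```text
clock: 0.6
tool_pos: [0.4036, -0.4445, 0.2745]
eef_rot: [0.936, 0.351, -0.0, -0.0]
contact_force: [0.1, -0.2, 0.5]
opening: 0.568
finger_force: 0.0
```

>>> send_rows([
  {"x": 3.34, "y": -0.6, "z": -0.5, "rx": 0, "ry": 0, "rz": -0.051, "jaw": 4},
  {"x": 3.34, "y": -0.6, "z": -0.5, "rx": 0, "ry": 0, "rz": -0.051, "jaw": 4},
  {"x": 3.34, "y": -0.6, "z": -0.5, "rx": 0, "ry": 0, "rz": -0.051, "jaw": 4},
  {"x": 3.34, "y": -0.6, "z": -0.5, "rx": 0, "ry": 0, "rz": -0.051, "jaw": 4},
  {"x": 3.34, "y": -0.6, "z": -0.5, "rx": 0, "ry": 0, "rz": -0.051, "jaw": 4},
])

```text
clock: 1.1
tool_pos: [0.4954, -0.3023, 0.2995]
eef_rot: [0.884, 0.468, -0.0, -0.0]
contact_force: [0.2, 0.3, 0.2]
opening: 0.449
finger_force: 0.0
```

```bash
python3 - <<'E'
from h import *
where();rows(-93,-5,300,15)
print(get_state()["q"])
E
```

```text
1.1 fix xy [ 391.8 -116.5] z 0.2995 F [0.2 0.3 0.2] axes in fixture
 [[-0.726  0.688 -0.   ]
 [ 0.688  0.726 -0.001]
 [-0.    -0.001 -1.   ]]
1.1 x y z [ 3.343e+00 -6.030e-01 -3.000e-03] r [-0.     -0.     -0.0506] open 39.5 F [0.2 0.3 0.2]
[ 0.66535596  0.58277633 -0.33328487  1.63658891  0.22152163  0.96024078
 -0.34237351]
```

>>> send_rows([
  {"x": 3.34, "y": -0.6, "z": 0, "rx": 0, "ry": 0, "rz": -0.051, "jaw": 4},
  {"x": 3.34, "y": -0.6, "z": 0, "rx": 0, "ry": 0, "rz": -0.051, "jaw": 4},
  {"x": 3.34, "y": -0.6, "z": 0, "rx": 0, "ry": 0, "rz": -0.051, "jaw": 4},
  {"x": 3.34, "y": -0.6, "z": 0, "rx": 0, "ry": 0, "rz": -0.051, "jaw": 4},
  {"x": 3.34, "y": -0.6, "z": 0, "rx": 0, "ry": 0, "rz": -0.051, "jaw": 4},
])

```text
clock: 1.6
tool_pos: [0.5483, -0.1417, 0.2993]
eef_rot: [0.817, 0.576, -0.0, -0.0]
contact_force: [0.2, 0.1, 0.5]
opening: 0.452
finger_force: 0.0
```

>>> send_rows([
  {"x": 3.34, "y": -0.6, "z": 0, "rx": 0, "ry": 0, "rz": -0.051, "jaw": 4},
  {"x": 3.34, "y": -0.6, "z": 0, "rx": 0, "ry": 0, "rz": -0.051, "jaw": 4},
  {"x": 3.34, "y": -0.6, "z": 0, "rx": 0, "ry": 0, "rz": -0.051, "jaw": 4},
  {"x": 3.34, "y": -0.6, "z": 0, "rx": 0, "ry": 0, "rz": -0.051, "jaw": 4},
  {"x": 3.34, "y": -0.6, "z": 0, "rx": 0, "ry": 0, "rz": -0.051, "jaw": 4},
])

```text
clock: 2.1
tool_pos: [0.559, 0.0271, 0.2993]
eef_rot: [0.738, 0.675, -0.0, -0.0]
contact_force: [-0.1, 0.5, 0.5]
opening: 0.451
finger_force: 0.0
```

>>> send_rows([
  {"x": 3.34, "y": -0.6, "z": 0, "rx": 0, "ry": 0, "rz": -0.051, "jaw": 4},
  {"x": 3.34, "y": -0.6, "z": 0, "rx": 0, "ry": 0, "rz": -0.051, "jaw": 4},
  {"x": 3.34, "y": -0.6, "z": 0, "rx": 0, "ry": 0, "rz": -0.051, "jaw": 4},
  {"x": 3.34, "y": -0.6, "z": 0, "rx": 0, "ry": 0, "rz": -0.051, "jaw": 4},
  {"x": 3.34, "y": -0.6, "z": 0, "rx": 0, "ry": 0, "rz": -0.051, "jaw": 4},
])

```text
clock: 2.6
tool_pos: [0.5268, 0.1932, 0.2993]
eef_rot: [0.646, 0.764, -0.0, -0.0]
contact_force: [-0.5, -0.7, 0.0]
opening: 0.457
finger_force: 0.0
```

```bash
python3 - <<'E'
from h import *
where();rows(-93,-5,90,5)
print(get_state()["q"])
E
```

```text
2.6 fix xy [-92.3  -6.3] z 0.2993 F [-0.5 -0.7  0. ] axes in fixture
 [[-1.    -0.006  0.   ]
 [-0.006  1.    -0.001]
 [-0.    -0.001 -1.   ]]
2.6 x y z [0.014 0.027 4.186] r [-0.0001  0.0001  0.0013] open 40.2 F [-0.5 -0.7  0. ]
[-0.11348691  0.58228837 -0.53498265  1.68755814  0.34719222  0.96844342
 -0.60860223]
```

>>> send_rows([
  {"x": 0.02, "y": 0.02, "z": 3.6, "rz": 0.0013, "jaw": 4},
  {"x": 0.02, "y": 0.02, "z": 3.6, "rz": 0.0013, "jaw": 4},
  {"x": 0.01, "y": 0.02, "z": 3.6, "rz": 0.0013, "jaw": 4},
  {"x": 0.01, "y": 0.02, "z": 3.6, "rz": 0.0013, "jaw": 4},
  {"x": 0.01, "y": 0.02, "z": 3.6, "rz": 0.0013, "jaw": 4},
])

```text
schema error: expected keys x, y, z, rx, ry, rz, jaw
```

```bash
python3 - <<'E'
from h import *
import cv2
where();rows(-93,-5,77,5)
s=snapshot("scene")["img"][120:220,210:330,::-1]
cv2.imwrite("pics/s1.png",cv2.resize(s,None,fx=6,fy=6,interpolation=cv2.INTER_CUBIC))
E
```

```text
2.6 fix xy [-92.3  -6.3] z 0.2993 F [-0.5 -0.7  0. ] axes in fixture
 [[-1.    -0.006  0.   ]
 [-0.006  1.    -0.001]
 [-0.    -0.001 -1.   ]]
2.6 x y z [0.014 0.027 4.446] r [-0.0001  0.0001  0.0013] open 40.2 F [-0.5 -0.7  0. ]
```

View pics/s1.png

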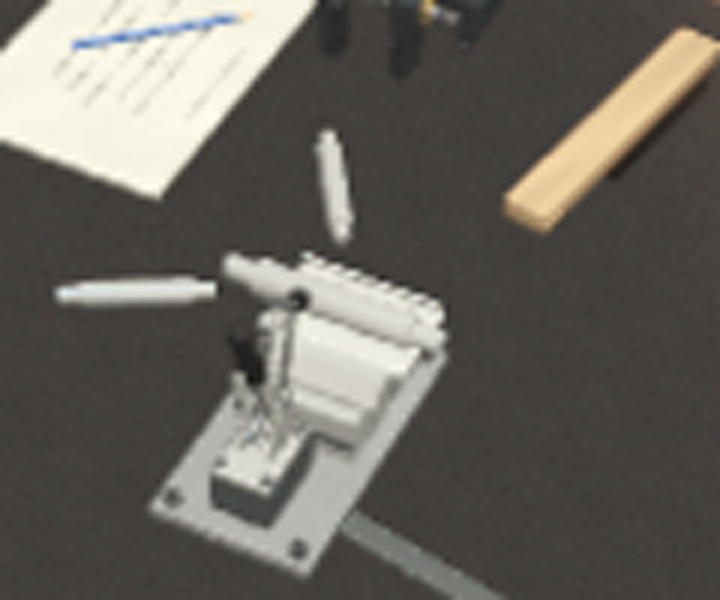

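The descent was refused because a row lacked some keys. The picture shows the shaft still on the ledge, its ends at about (228,265) and (440,335), with the fingers above the ledge. I'll resend it.

>>> send_rows([
  {"x": 0.02, "y": 0.02, "z": 3.6, "rx": 0, "ry": 0, "rz": 0.0013, "jaw": 4},
  {"x": 0.02, "y": 0.02, "z": 3.6, "rx": 0, "ry": 0, "rz": 0.0013, "jaw": 4},
  {"x": 0.01, "y": 0.02, "z": 3.6, "rx": 0, "ry": 0, "rz": 0.0013, "jaw": 4},
  {"x": 0.01, "y": 0.02, "z": 3.6, "rx": 0, "ry": 0, "rz": 0.0013, "jaw": 4},
  {"x": 0.01, "y": 0.02, "z": 3.6, "rx": 0, "ry": 0, "rz": 0.0013, "jaw": 4},
])

```text
clock: 3.15
tool_pos: [0.528, 0.1925, 0.1181]
eef_rot: [0.649, 0.761, -0.0, -0.0]
contact_force: [1.6, 0.2, 0.3]
opening: 0.452
finger_force: 0.0
```

```bash
python3 - <<'E'
from h import *
import cv2
where();rows(-93,-5,77,5)
a=snapshot("scene")["img"][130:205,230:310,::-1]
b=snapshot("top")["img"][155:230,190:270,::-1]
cv2.imwrite("pics/s2.png",cv2.resize(np.hstack([a,b]),None,fx=5,fy=5,interpolation=cv2.INTER_CUBIC))
E
```

```text
3.15 fix xy [-91.5  -5.1] z 0.1181 F [1.6 0.2 0.3] axes in fixture
 [[-1.     0.002  0.   ]
 [ 0.002  1.    -0.   ]
 [-0.    -0.    -1.   ]]
3.15 x y z [0.031 0.003 0.822] r [-0.0001  0.     -0.0005] open 39.8 F [1.6 0.2 0.3]
```

View pics/s2.png

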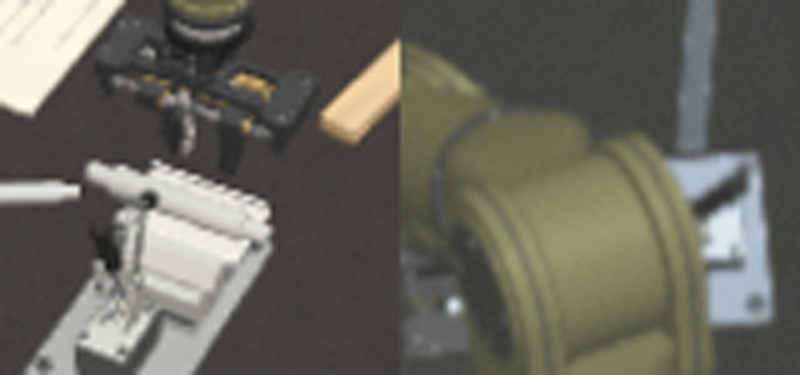

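The fingers stand behind the shaft over the lip, at about (180–235,160). I'll go on down.

>>> send_rows([
  {"x": 0.05, "y": 0, "z": 0.82, "rx": 0, "ry": 0, "rz": 0, "jaw": 4},
  {"x": 0.05, "y": 0, "z": 0.82, "rx": 0, "ry": 0, "rz": 0, "jaw": 4},
  {"x": 0.05, "y": 0, "z": 0.82, "rx": 0, "ry": 0, "rz": 0, "jaw": 4},
  {"x": 0.05, "y": 0, "z": 0.82, "rx": 0, "ry": 0, "rz": 0, "jaw": 4},
  {"x": 0.05, "y": 0, "z": 0.82, "rx": 0, "ry": 0, "rz": 0, "jaw": 4},
])

```text
clock: 3.75
tool_pos: [0.5281, 0.1955, 0.0786]
eef_rot: [0.649, 0.761, 0.0, 0.0]
contact_force: [-0.6, 0.4, -0.2]
opening: 0.456
finger_force: 0.0
```

```bash
python3 - <<'E'
from h import *
where();rows(-36,-5,77,10)
E
```

```text
3.75 fix xy [-94.4  -4.6] z 0.0786 F [-0.6  0.4 -0.2] axes in fixture
 [[-1.     0.002 -0.   ]
 [ 0.002  1.     0.001]
 [ 0.     0.001 -1.   ]]
3.75 x y z [-0.584 -0.004  0.016] r [ 0.0001 -0.     -0.0002] open 40.2 F [-0.6  0.4 -0.2]
```

>>> send_rows([
  {"x": -0.4, "y": 0, "z": 0.05, "rx": 0, "ry": 0, "rz": 0, "jaw": 4},
  {"x": -0.4, "y": 0, "z": 0.05, "rx": 0, "ry": 0, "rz": 0, "jaw": 4},
  {"x": -0.3, "y": 0, "z": 0.05, "rx": 0, "ry": 0, "rz": 0, "jaw": 4},
  {"x": -0.3, "y": 0, "z": 0, "rx": 0, "ry": 0, "rz": 0, "jaw": 4},
  {"x": -0.3, "y": 0, "z": 0, "rx": 0, "ry": 0, "rz": 0, "jaw": 4},
])

```text
clock: 4.25
tool_pos: [0.5309, 0.1795, 0.0778]
eef_rot: [0.649, 0.761, 0.001, -0.0]
contact_force: [0.2, 2.5, 2.6]
opening: 0.452
finger_force: 1.3
```

>>> send_rows([
  {"x": -0.3, "y": 0, "z": 0, "rx": 0, "ry": 0, "rz": 0, "jaw": 4},
  {"x": -0.3, "y": 0, "z": 0, "rx": 0, "ry": 0, "rz": 0, "jaw": 4},
  {"x": -0.3, "y": 0, "z": 0, "rx": 0, "ry": 0, "rz": 0, "jaw": 4},
  {"x": -0.3, "y": 0, "z": 0, "rx": 0, "ry": 0, "rz": 0, "jaw": 4},
  {"x": -0.3, "y": 0, "z": 0, "rx": 0, "ry": 0, "rz": 0, "jaw": 4},
])

```text
clock: 4.75
tool_pos: [0.5328, 0.1634, 0.0772]
eef_rot: [0.649, 0.761, -0.0, 0.0]
contact_force: [0.4, 1.6, 2.3]
opening: 0.454
finger_force: 1.0
```

```bash
python3 - <<'E'
from h import *
where();rows(-36,-5,77,10)
import cv2
a=snapshot("scene")["img"][130:205,230:310,::-1]
cv2.imwrite("pics/s3.png",cv2.resize(a,None,fx=7,fy=7,interpolation=cv2.INTER_CUBIC))
E
```

```text
4.75 fix xy [-62.  -5.] z 0.0772 F [0.4 1.6 2.3] axes in fixture
 [[-1.     0.002  0.   ]
 [ 0.002  1.    -0.   ]
 [-0.    -0.    -1.   ]]
4.75 x y z [-0.26   0.001  0.002] r [-0.      0.     -0.0002] open 40.0 F [0.4 1.6 2.3]
```

View pics/s3.png

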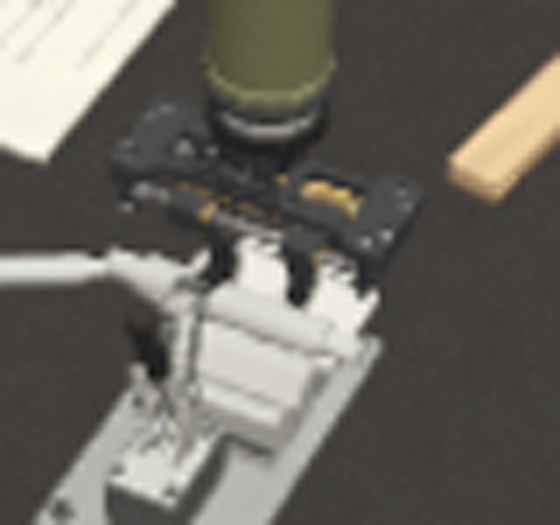

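The shaft is rolling in front of both fingers at about (215–300,290), parallel to the vee. I'll keep pushing.

>>> send_rows([
  {"x": -0.3, "y": 0, "z": 0, "rx": 0, "ry": 0, "rz": 0, "jaw": 4},
  {"x": -0.3, "y": 0, "z": 0, "rx": 0, "ry": 0, "rz": 0, "jaw": 4},
  {"x": -0.3, "y": 0, "z": 0, "rx": 0, "ry": 0, "rz": 0, "jaw": 4},
  {"x": -0.3, "y": 0, "z": 0, "rx": 0, "ry": 0, "rz": 0, "jaw": 4},
  {"x": -0.3, "y": 0, "z": 0, "rx": 0, "ry": 0, "rz": 0, "jaw": 4},
])

```text
clock: 5.3
tool_pos: [0.5353, 0.1485, 0.0772]
eef_rot: [0.649, 0.761, -0.0, 0.0]
contact_force: [-0.0, 1.5, 1.5]
opening: 0.455
finger_force: 0.9
```

>>> send_rows([
  {"x": -0.2, "y": 0, "z": 0, "rx": 0, "ry": 0, "rz": 0, "jaw": 4},
  {"x": -0.2, "y": 0, "z": 0, "rx": 0, "ry": 0, "rz": 0, "jaw": 4},
  {"x": -0.2, "y": 0, "z": 0, "rx": 0, "ry": 0, "rz": 0, "jaw": 4},
  {"x": -0.2, "y": 0, "z": 0, "rx": 0, "ry": 0, "rz": 0, "jaw": 4},
  {"x": 0, "y": 0, "z": 0, "rx": 0, "ry": 0, "rz": 0, "jaw": 4},
])

```text
clock: 5.8
tool_pos: [0.5364, 0.1397, 0.077]
eef_rot: [0.649, 0.76, -0.001, 0.0]
contact_force: [0.7, -0.2, 0.3]
opening: 0.455
finger_force: 0.0
```

```bash
python3 - <<'E'
from h import *
where()
E
```

```text
5.8 fix xy [-38.1  -5.4] z 0.077 F [ 0.7 -0.2  0.3] axes in fixture
 [[-1.     0.003  0.002]
 [ 0.003  1.    -0.001]
 [-0.002 -0.001 -1.   ]]
```

>>> send_rows([
  {"x": 1, "y": 0, "z": 0, "rx": 0, "ry": 0, "rz": 0, "jaw": 4},
  {"x": 1.5, "y": 0, "z": 0, "rx": 0, "ry": 0, "rz": 0, "jaw": 4},
  {"x": 1, "y": 0, "z": -1.5, "rx": 0, "ry": 0, "rz": 0, "jaw": 4},
  {"x": 0, "y": 0, "z": -3.5, "rx": 0, "ry": 0, "rz": 0, "jaw": 2},
  {"x": 0, "y": 0, "z": -3.5, "rx": 0, "ry": 0, "rz": 0, "jaw": 0},
])

```text
clock: 6.3
tool_pos: [0.5297, 0.1781, 0.1628]
eef_rot: [0.648, 0.762, -0.0, -0.001]
contact_force: [0.8, 0.3, -0.1]
opening: 0.298
finger_force: 0.0
```

>>> send_rows([
  {"x": 0, "y": 0, "z": -3.5, "rx": 0, "ry": 0, "rz": 0, "jaw": 0},
  {"x": 0, "y": 0, "z": -3.5, "rx": 0, "ry": 0, "rz": 0, "jaw": 0},
  {"x": 0, "y": 0, "z": -2.0, "rx": 0, "ry": 0, "rz": 0, "jaw": 0},
  {"x": 0, "y": 0, "z": 0, "rx": 0, "ry": 0, "rz": 0, "jaw": 0},
  {"x": 0, "y": 0, "z": 0, "rx": 0, "ry": 0, "rz": 0, "jaw": 0},
])

```text
clock: 6.8
tool_pos: [0.5304, 0.1767, 0.252]
eef_rot: [0.648, 0.761, 0.0, -0.0]
contact_force: [0.2, -0.0, -0.5]
opening: 0.005
finger_force: 0.0
```

```bash
python3 - <<'E'
from h import *
where();rows(74,0,250,5)
import cv2
a=snapshot("scene")["img"][140:215,230:310,::-1]
cv2.imwrite("pics/s4.png",cv2.resize(a,None,fx=8,fy=8,interpolation=cv2.INTER_CUBIC))
E
```

```text
6.8 fix xy [-75.5  -5.3] z 0.252 F [ 0.2 -0.  -0.5] axes in fixture
 [[-1.     0.001 -0.   ]
 [ 0.001  1.     0.   ]
 [ 0.     0.    -1.   ]]
6.8 x y z [-2.989  0.107  0.04 ] r [ 0.     -0.     -0.0001] open 0.5 F [ 0.2 -0.  -0.5]
```

View pics/s4.png

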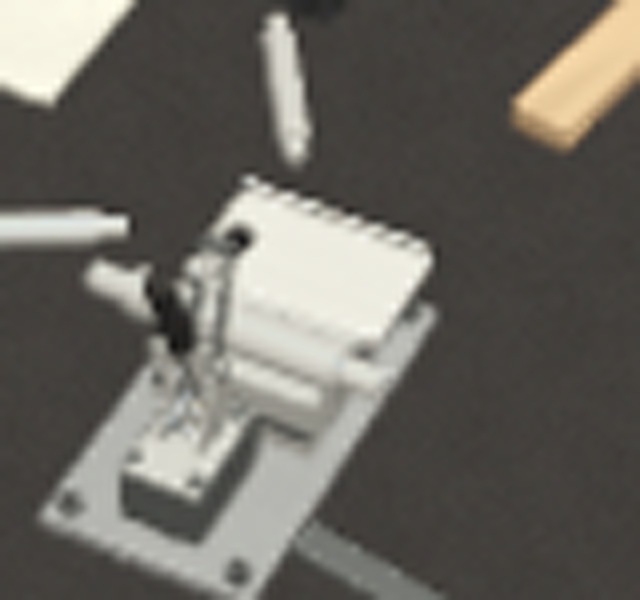

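The shaft lies in the vee, from about (95,275) to (390,372), and the clamp is untouched with its handle at about (165,310). Next I go over to the handle.

>>> send_rows([
  {"x": -3, "y": 0.1, "z": 0, "rx": 0, "ry": 0, "rz": 0, "jaw": 0},
  {"x": -3, "y": 0.1, "z": 0, "rx": 0, "ry": 0, "rz": 0, "jaw": 0},
  {"x": -3, "y": 0.1, "z": 0, "rx": 0, "ry": 0, "rz": 0, "jaw": 0},
  {"x": -3, "y": 0.1, "z": 0, "rx": 0, "ry": 0, "rz": 0, "jaw": 0},
  {"x": -3, "y": 0.1, "z": 0, "rx": 0, "ry": 0, "rz": 0, "jaw": 0},
])

```text
clock: 7.35
tool_pos: [0.5588, 0.0274, 0.2504]
eef_rot: [0.649, 0.761, -0.001, -0.001]
contact_force: [0.1, -0.7, -0.0]
opening: 0.006
finger_force: 0.0
```

>>> send_rows([
  {"x": 0, "y": 0, "z": 1, "rx": 0, "ry": 0, "rz": 0, "jaw": 0},
  {"x": 0, "y": 0, "z": 1, "rx": 0, "ry": 0, "rz": 0, "jaw": 0},
  {"x": 0, "y": 0, "z": 1, "rx": 0, "ry": 0, "rz": 0, "jaw": 0},
  {"x": 0, "y": 0, "z": 1, "rx": 0, "ry": 0, "rz": 0, "jaw": 0},
  {"x": 0, "y": 0, "z": 0, "rx": 0, "ry": 0, "rz": 0, "jaw": 0},
])

```text
clock: 7.85
tool_pos: [0.5582, 0.0293, 0.2104]
eef_rot: [0.648, 0.762, -0.001, -0.001]
contact_force: [-0.2, 0.0, -0.0]
opening: 0.005
finger_force: 0.0
```

```bash
python3 - <<'E'
from h import *
where();rows(89,0,211,5)
import cv2
a=snapshot("scene")["img"][120:210,210:310,::-1]
cv2.imwrite("pics/s5.png",cv2.resize(a,None,fx=6.5,fy=6.5,interpolation=cv2.INTER_CUBIC))
E
```

```text
7.85 fix xy [74.4 -1.4] z 0.2104 F [-0.2  0.  -0. ] axes in fixture
 [[-1.    -0.    -0.   ]
 [-0.     1.    -0.004]
 [ 0.    -0.004 -1.   ]]
7.85 x y z [-0.291  0.028 -0.013] r [-0.0007 -0.0001  0.0001] open 0.5 F [-0.2  0.  -0. ]
```

View pics/s5.png

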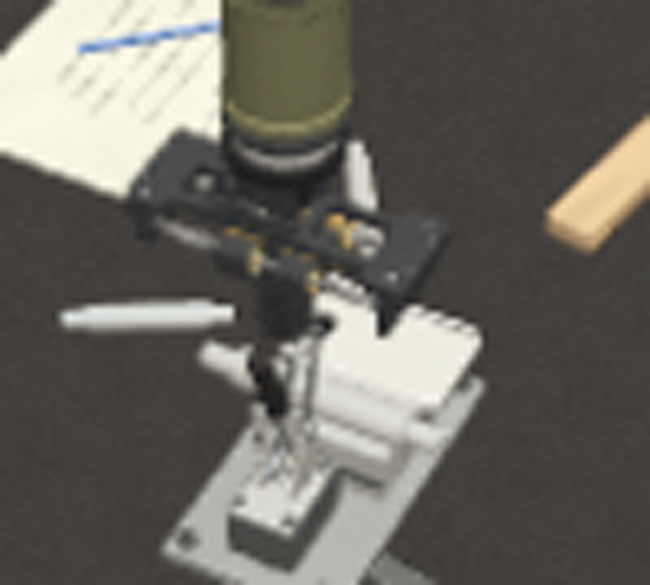

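The closed fingertips at about (280,335) are beside the top of the grip at (262,360), on its vee side. I'll push along the arc.

>>> send_rows([
  {"x": -0.5, "y": 0.05, "z": 0, "rx": 0, "ry": 0, "rz": 0, "jaw": 0},
  {"x": -0.5, "y": 0.05, "z": 0, "rx": 0, "ry": 0, "rz": 0, "jaw": 0},
  {"x": -0.5, "y": 0.05, "z": 0, "rx": 0, "ry": 0, "rz": 0, "jaw": 0},
  {"x": -0.4, "y": 0, "z": 0.2, "rx": 0, "ry": 0, "rz": 0, "jaw": 0},
  {"x": -0.4, "y": 0, "z": 0.2, "rx": 0, "ry": 0, "rz": 0, "jaw": 0},
])

```text
clock: 8.4
tool_pos: [0.565, 0.0054, 0.2084]
eef_rot: [0.649, 0.761, 0.0, 0.0]
contact_force: [0.5, 1.6, 1.1]
opening: 0.01
finger_force: 0.6
```

>>> send_rows([
  {"x": -0.4, "y": 0, "z": 0.25, "rx": 0, "ry": 0, "rz": 0, "jaw": 0},
  {"x": -0.4, "y": 0, "z": 0.25, "rx": 0, "ry": 0, "rz": 0, "jaw": 0},
  {"x": -0.4, "y": 0, "z": 0.25, "rx": 0, "ry": 0, "rz": 0, "jaw": 0},
  {"x": -0.4, "y": 0, "z": 0.25, "rx": 0, "ry": 0, "rz": 0, "jaw": 0},
  {"x": -0.4, "y": 0, "z": 0.25, "rx": 0, "ry": 0, "rz": 0, "jaw": 0},
])

```text
clock: 8.9
tool_pos: [0.5678, -0.0143, 0.1955]
eef_rot: [0.649, 0.761, -0.0, 0.0]
contact_force: [-0.4, -0.1, 1.1]
opening: 0.007
finger_force: 0.5
```

```bash
python3 - <<'E'
from h import *
where();rows(152,0,168,10)
E
```

```text
8.9 fix xy [119.    1.1] z 0.1955 F [-0.4 -0.1  1.1] axes in fixture
 [[-1.     0.002  0.   ]
 [ 0.002  1.    -0.   ]
 [-0.    -0.    -1.   ]]
8.9 x y z [-0.33  -0.011  0.275] r [-0.      0.     -0.0002] open 0.6 F [-0.4 -0.1  1.1]
```

>>> send_rows([
  {"x": -0.35, "y": 0, "z": 0.26, "rx": 0, "ry": 0, "rz": 0, "jaw": 0},
  {"x": -0.35, "y": 0, "z": 0.26, "rx": 0, "ry": 0, "rz": 0, "jaw": 0},
  {"x": -0.35, "y": 0, "z": 0.26, "rx": 0, "ry": 0, "rz": 0, "jaw": 0},
  {"x": -0.35, "y": 0, "z": 0.26, "rx": 0, "ry": 0, "rz": 0, "jaw": 0},
  {"x": -0.35, "y": 0, "z": 0.26, "rx": 0, "ry": 0, "rz": 0, "jaw": 0},
])

```text
clock: 9.4
tool_pos: [0.5707, -0.0315, 0.1826]
eef_rot: [0.649, 0.761, 0.0, 0.0]
contact_force: [-0.2, -0.6, 1.3]
opening: 0.003
finger_force: 0.6
```

>>> send_rows([
  {"x": -0.3, "y": 0, "z": 0.3, "rx": 0, "ry": 0, "rz": 0, "jaw": 0},
  {"x": -0.3, "y": 0, "z": 0.3, "rx": 0, "ry": 0, "rz": 0, "jaw": 0},
  {"x": -0.3, "y": 0, "z": 0.3, "rx": 0, "ry": 0, "rz": 0, "jaw": 0},
  {"x": -0.3, "y": 0, "z": 0.3, "rx": 0, "ry": 0, "rz": 0, "jaw": 0},
  {"x": -0.3, "y": 0, "z": 0.3, "rx": 0, "ry": 0, "rz": 0, "jaw": 0},
])

```text
clock: 9.9
tool_pos: [0.5731, -0.0463, 0.1675]
eef_rot: [0.649, 0.761, -0.0, 0.0]
contact_force: [1.0, -0.6, 1.7]
opening: 0.007
finger_force: 0.7
```

>>> send_rows([
  {"x": -0.3, "y": 0, "z": 0.44, "rx": 0, "ry": 0, "rz": 0, "jaw": 0},
  {"x": -0.3, "y": 0, "z": 0.44, "rx": 0, "ry": 0, "rz": 0, "jaw": 0},
  {"x": -0.3, "y": 0, "z": 0.44, "rx": 0, "ry": 0, "rz": 0, "jaw": 0},
  {"x": -0.3, "y": 0, "z": 0.44, "rx": 0, "ry": 0, "rz": 0, "jaw": 0},
  {"x": -0.3, "y": 0, "z": 0.44, "rx": 0, "ry": 0, "rz": 0, "jaw": 0},
])

```text
clock: 10.4
tool_pos: [0.5754, -0.0613, 0.1453]
eef_rot: [0.649, 0.761, -0.0, 0.0]
contact_force: [-0.0, -0.7, 1.5]
opening: 0.006
finger_force: 0.9
```

```bash
python3 - <<'E'
from h import *
where();rows(176,0,120,5)
import cv2
a=snapshot("scene")["img"][120:210,210:310,::-1]
cv2.imwrite("pics/s6.png",cv2.resize(a,None,fx=6.5,fy=6.5,interpolation=cv2.INTER_CUBIC))
E
```

```text
10.4 fix xy [166.6   1.1] z 0.1453 F [-0.  -0.7  1.5] axes in fixture
 [[-1.     0.002  0.   ]
 [ 0.002  1.     0.   ]
 [-0.     0.    -1.   ]]
10.4 x y z [-0.187 -0.021  0.506] r [ 0.      0.0001 -0.0004] open 0.5 F [-0.  -0.7  1.5]
```

View pics/s6.png

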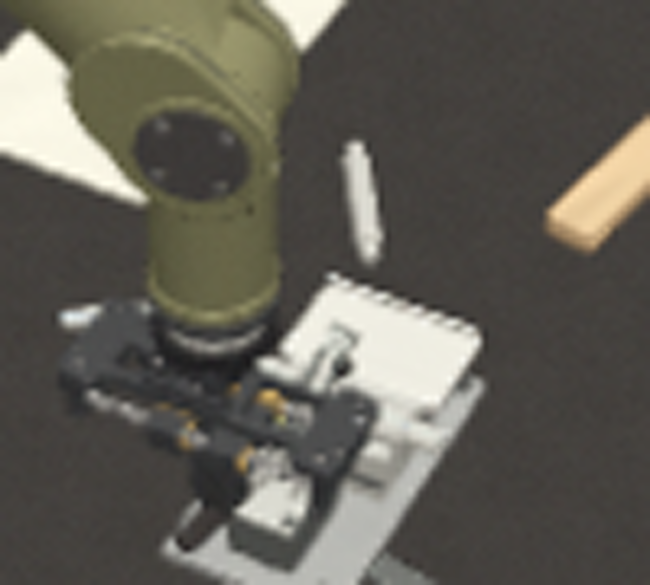

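The handle is going over ahead of the fingers at about (205,520), and the arm is swinging down over the vee at (340,360). I have no pictures left to view, so I'll finish by force and position.

>>> send_rows([
  {"x": -0.2, "y": 0, "z": 0.5, "rx": 0, "ry": 0, "rz": 0, "jaw": 0},
  {"x": -0.2, "y": 0, "z": 0.5, "rx": 0, "ry": 0, "rz": 0, "jaw": 0},
  {"x": -0.2, "y": 0, "z": 0.5, "rx": 0, "ry": 0, "rz": 0, "jaw": 0},
  {"x": -0.2, "y": 0, "z": 0.5, "rx": 0, "ry": 0, "rz": 0, "jaw": 0},
  {"x": -0.2, "y": 0, "z": 0.5, "rx": 0, "ry": 0, "rz": 0, "jaw": 0},
])

```text
clock: 10.95
tool_pos: [0.5768, -0.07, 0.1202]
eef_rot: [0.649, 0.761, 0.0, -0.0]
contact_force: [-0.5, 1.7, 2.1]
opening: 0.007
finger_force: 1.1
```

>>> send_rows([
  {"x": -0.1, "y": 0, "z": 0.3, "rx": 0, "ry": 0, "rz": 0, "jaw": 0},
  {"x": -0.1, "y": 0, "z": 0.3, "rx": 0, "ry": 0, "rz": 0, "jaw": 0},
  {"x": -0.1, "y": 0, "z": 0.3, "rx": 0, "ry": 0, "rz": 0, "jaw": 0},
  {"x": -0.1, "y": 0, "z": 0.3, "rx": 0, "ry": 0, "rz": 0, "jaw": 0},
  {"x": 0, "y": 0, "z": 0.3, "rx": 0, "ry": 0, "rz": 0, "jaw": 0},
])

```text
clock: 11.45
tool_pos: [0.5776, -0.0754, 0.1054]
eef_rot: [0.649, 0.761, -0.0, 0.0]
contact_force: [-0.6, -0.1, 1.1]
opening: 0.006
finger_force: 0.1
```

```bash
python3 - <<'E'
from h import *
where();rows(180,0,95,5)
E
```

```text
11.45 fix xy [180.9   1. ] z 0.1054 F [-0.6 -0.1  1.1] axes in fixture
 [[-1.     0.002  0.001]
 [ 0.002  1.    -0.   ]
 [-0.001 -0.    -1.   ]]
11.45 x y z [ 0.017 -0.02   0.209] r [-0.      0.0002 -0.0005] open 0.6 F [-0.6 -0.1  1.1]
```

>>> send_rows([
  {"x": 0, "y": 0, "z": 0.15, "rx": 0, "ry": 0, "rz": 0, "jaw": 0},
  {"x": 0, "y": 0, "z": 0.15, "rx": 0, "ry": 0, "rz": 0, "jaw": 0},
  {"x": 0, "y": 0, "z": 0.15, "rx": 0, "ry": 0, "rz": 0, "jaw": 0},
  {"x": 0, "y": 0, "z": 0.15, "rx": 0, "ry": 0, "rz": 0, "jaw": 0},
  {"x": 0, "y": 0, "z": 0.15, "rx": 0, "ry": 0, "rz": 0, "jaw": 0},
])

```text
clock: 11.95
tool_pos: [0.5776, -0.0747, 0.0981]
eef_rot: [0.649, 0.761, -0.0, 0.0]
contact_force: [0.0, -0.0, -0.1]
opening: 0.006
finger_force: 0.0
```

>>> send_rows([
  {"x": 0, "y": 0, "z": 0.1, "rx": 0, "ry": 0, "rz": 0, "jaw": 0},
  {"x": 0, "y": 0, "z": 0.1, "rx": 0, "ry": 0, "rz": 0, "jaw": 0},
  {"x": 0, "y": 0, "z": 0.1, "rx": 0, "ry": 0, "rz": 0, "jaw": 0},
  {"x": 0, "y": 0, "z": 0.05, "rx": 0, "ry": 0, "rz": 0, "jaw": 0},
  {"x": 0, "y": 0, "z": 0, "rx": 0, "ry": 0, "rz": 0, "jaw": 0},
])

```text
clock: 12.45
tool_pos: [0.5776, -0.0746, 0.0948]
eef_rot: [0.649, 0.761, 0.0, 0.0]
contact_force: [0.1, 0.4, 0.6]
opening: 0.002
finger_force: 0.3
```

```bash
python3 - <<'E'
from h import *
where()
E
```

```text
12.45 fix xy [180.1   1.1] z 0.0948 F [0.1 0.4 0.6] axes in fixture
 [[-1.     0.002  0.   ]
 [ 0.002  1.     0.   ]
 [-0.     0.    -1.   ]]
```

>>> send_rows([
  {"x": 0, "y": 0, "z": 0.05, "rx": 0, "ry": 0, "rz": 0, "jaw": 0},
  {"x": 0, "y": 0, "z": 0.05, "rx": 0, "ry": 0, "rz": 0, "jaw": 0},
  {"x": 0, "y": 0, "z": 0.05, "rx": 0, "ry": 0, "rz": 0, "jaw": 0},
  {"x": 0, "y": 0, "z": 0, "rx": 0, "ry": 0, "rz": 0, "jaw": 0},
  {"x": 0, "y": 0, "z": 0, "rx": 0, "ry": 0, "rz": 0, "jaw": 0},
])

```text
clock: 12.95
tool_pos: [0.5776, -0.0745, 0.0934]
eef_rot: [0.649, 0.761, 0.0, 0.0]
contact_force: [-0.5, 0.7, 4.2]
opening: 0.005
finger_force: 1.7
```

>>> send_rows([
  {"x": 0, "y": 0, "z": 0.05, "rx": 0, "ry": 0, "rz": 0, "jaw": 0},
  {"x": 0, "y": 0, "z": 0.05, "rx": 0, "ry": 0, "rz": 0, "jaw": 0},
  {"x": 0, "y": 0, "z": 0.05, "rx": 0, "ry": 0, "rz": 0, "jaw": 0},
  {"x": 0, "y": 0, "z": 0, "rx": 0, "ry": 0, "rz": 0, "jaw": 0},
  {"x": 0, "y": 0, "z": 0, "rx": 0, "ry": 0, "rz": 0, "jaw": 0},
])

```text
clock: 13.45
tool_pos: [0.5776, -0.0742, 0.092]
eef_rot: [0.649, 0.761, 0.0, 0.0]
contact_force: [-0.7, 0.3, 6.1]
opening: 0.002
finger_force: 2.7
```

>>> send_rows([
  {"x": 0, "y": 0, "z": 0.1, "rx": 0, "ry": 0, "rz": 0, "jaw": 0},
  {"x": 0, "y": 0, "z": 0.1, "rx": 0, "ry": 0, "rz": 0, "jaw": 0},
  {"x": 0, "y": 0, "z": 0.1, "rx": 0, "ry": 0, "rz": 0, "jaw": 0},
  {"x": 0, "y": 0, "z": 0, "rx": 0, "ry": 0, "rz": 0, "jaw": 0},
  {"x": 0, "y": 0, "z": 0, "rx": 0, "ry": 0, "rz": 0, "jaw": 0},
])

```text
clock: 13.95
tool_pos: [0.5776, -0.0738, 0.0893]
eef_rot: [0.649, 0.761, 0.0, -0.0]
contact_force: [-2.7, 2.1, 9.5]
opening: 0.004
finger_force: 3.9
```

>>> send_rows([
  {"x": 0, "y": 0, "z": -0.15, "rx": 0, "ry": 0, "rz": 0, "jaw": 0},
  {"x": 0, "y": 0, "z": -0.15, "rx": 0, "ry": 0, "rz": 0, "jaw": 0},
  {"x": 0, "y": 0, "z": -0.1, "rx": 0, "ry": 0, "rz": 0, "jaw": 0},
  {"x": 0, "y": 0, "z": -0.05, "rx": 0, "ry": 0, "rz": 0, "jaw": 0},
  {"x": 0, "y": 0, "z": 0, "rx": 0, "ry": 0, "rz": 0, "jaw": 0},
])

```text
clock: 14.45
tool_pos: [0.5776, -0.0745, 0.0932]
eef_rot: [0.649, 0.761, 0.0, 0.0]
contact_force: [0.2, 1.2, 4.1]
opening: 0.004
finger_force: 1.4
```

>>> send_rows([
  {"x": 0, "y": 0, "z": -0.1, "rx": 0, "ry": 0, "rz": 0, "jaw": 0},
  {"x": 0, "y": 0, "z": -0.1, "rx": 0, "ry": 0, "rz": 0, "jaw": 0},
  {"x": 0, "y": 0, "z": -0.1, "rx": 0, "ry": 0, "rz": 0, "jaw": 0},
  {"x": 0, "y": 0, "z": 0, "rx": 0, "ry": 0, "rz": 0, "jaw": 0},
  {"x": 0, "y": 0, "z": 0, "rx": 0, "ry": 0, "rz": 0, "jaw": 0},
])

```text
clock: 14.95
tool_pos: [0.5774, -0.0749, 0.0961]
eef_rot: [0.649, 0.761, -0.0, -0.0]
contact_force: [-0.1, 0.7, -0.3]
opening: 0.002
finger_force: 0.0
```

The spring-back contact at 95.5 mm matches the 95.3 mm I worked out for the locked stop. I'll withdraw and check the clamp's position from image numbers.

>>> send_rows([
  {"x": 0, "y": 0, "z": -1, "rx": 0, "ry": 0, "rz": 0, "jaw": 0},
  {"x": 0, "y": 0, "z": -3, "rx": 0, "ry": 0, "rz": 0, "jaw": 0},
  {"x": 0, "y": 0, "z": -4, "rx": 0, "ry": 0, "rz": 0, "jaw": 0},
  {"x": 0, "y": 0, "z": -4, "rx": 0, "ry": 0, "rz": 0, "jaw": 0},
  {"x": 0, "y": 0, "z": -4, "rx": 0, "ry": 0, "rz": 0, "jaw": 0},
])

```text
clock: 15.45
tool_pos: [0.5772, -0.0746, 0.2585]
eef_rot: [0.649, 0.761, 0.0, 0.0]
contact_force: [0.9, -0.5, -0.0]
opening: 0.006
finger_force: 0.0
```

>>> send_rows([
  {"x": -4, "y": -2, "z": 0, "rx": 0, "ry": 0, "rz": 0, "jaw": 0},
  {"x": -4, "y": -2, "z": 0, "rx": 0, "ry": 0, "rz": 0, "jaw": 0},
  {"x": -4, "y": -2, "z": 0, "rx": 0, "ry": 0, "rz": 0, "jaw": 0},
  {"x": -4, "y": -2, "z": 0, "rx": 0, "ry": 0, "rz": 0, "jaw": 0},
  {"x": -4, "y": -2, "z": 0, "rx": 0, "ry": 0, "rz": 0, "jaw": 0},
])

```text
clock: 15.95
tool_pos: [0.5095, -0.2896, 0.2571]
eef_rot: [0.649, 0.761, 0.0, 0.0]
contact_force: [0.9, 0.2, 0.3]
opening: 0.005
finger_force: 0.0
```

```bash
python3 - <<'E'
from h import *
import cv2
where()
for c in("top","scene"):
    g=cv2.cvtColor(snapshot(c)["img"],cv2.COLOR_RGB2GRAY).astype(int)
    for n,P in(("tip",(0,0,78)),("grip",(181,0,72)),("gripend",(216,0,62)),("pivotend",(134,0,86)),("20mm high",(184,0,92))):
        u=proj(c,fx(FX,np.array(P)/1e3));print(c,n,u.round(1))
    lo=proj(c,fx(FX,np.array((95,0,80))/1e3));hi=proj(c,fx(FX,np.array((235,0,60))/1e3))
    a=np.floor(np.minimum(lo,hi)).astype(int)-5;b=np.ceil(np.maximum(lo,hi)).astype(int)+5
    print(a);print("\n".join(" ".join(f"{v:3d}" for v in r) for r in g[a[1]:b[1],a[0]:b[0]]))
    t=proj(c,fx(FX,np.array((0,0,80))/1e3)).round().astype(int);print("tip",t);print(g[t[1]-5:t[1]+6,t[0]-6:t[0]+7])
E
```

```text
15.95 fix xy [ 381.4 -100.4] z 0.2571 F [0.9 0.2 0.3] axes in fixture
 [[-1.     0.002  0.001]
 [ 0.002  1.     0.   ]
 [-0.001  0.    -1.   ]]
top tip [227.  201.5]
top grip [275.7 197.5]
top gripend [284.9 197.2]
top pivotend [263.2 197.9]
top 20mm high [276.8 196.3]
[247 191]
201 201 201 201 199 198 200 199 200 198 187 176 180 197 196 132  84  77  78  77  76  75  74  75  73  73  73  74  74  73  72  72  70  70  70  71  70  69  72  73  70  72  72  70  69  71  72  71
201 202 200 201 200 199 200 201 199 197 195 196 195 202 193 127  82  76  77  76  75  76  74  75  72  73  74  73  73  74  72  72  71  72  70  71  72  71  72  70  72  71  69  71  71  71  67  70
195 194 195 196 194 195 197 198 191 183 192 198 199 200 188 124  82  76  77  77  76  74  74  73  76  73  74  74  73  73  75  72  72  72  72  70  70  72  72  72  73  71  70  71  71  72  69  69
179 178 180 179 181 190 195 188 168 167 196 202 200 200 185 125  86  81  78  76  75  73  76  74  74  72  74  75  72  74  73  73  73  73  73  71  70  70  71  72  73  73  72  72  69  72  69  68
157 167 177 180 196 216 223 209 171 166 199 208 209 
[... 6549 characters left out ...]
  61  63  62  64  62  63  61  62  61  63  63  62  61  63  62  60  67  62  64  63
tip [262 179]
[[232 235 229 208 175 182 188 190 154 208 231 232 232]
 [220 223 216 159 138 193 176 180 169 228 230 230 230]
 [202 200 175 113 148 173 132 146 205 232 232 232 231]
 [207 181 123 134 169 117 102 149 228 235 232 232 232]
 [207 147 133 197 170 131  67 121 202 222 225 230 232]
 [170 130 190 206 144  91  43 104 177 197 217 218 220]
 [122 148 206 188 113  92  76 159 207 205 204 209 214]
 [117 187 193 152 147 204 207 212 218 215 212 214 217]
 [130 162 142 121 176 205 210 215 218 219 218 218 217]
 [176 138 111 126 172 187 196 202 208 213 216 218 219]
 [179 164 150 169 151 151 168 181 192 199 206 211 215]]
```

The grip's free end shows at about (239,215), where (238,215.7) is predicted for the locked handle. The tip shows at (262,179) on the shaft, as predicted, so I'll hand in.

```bash
python3 -c "
from plant import *
print(finish_job())"
```

```text
the job is handed in; nothing more can be done
None
```

The job is handed in at about 16 s: the shaft was rolled into the vee and settled there, the clamp measures as locked down on it (from contact forces and pixel positions, no picture viewed at the end), and the tub, hammer, file and brush were never touched.

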